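# Free the incisal pin of the articulator

### The job

The casts in the articulator are going to be adjusted with the incisal pin riding free. Roll the knurled thumbscrew at the front of the upper arm loose with a fingertip, two full turns anticlockwise and not more than about two and a half or it may drop out; then press the pin down by its top until it stands on the incisal table. Touch and push only, grip nothing: the upper arm stays closed, the screw stays loose, and everything else on the trolley stays where it is.

Things in the scene. Friction and masses are not known exactly. Their poses are not given: they have to be found in the camera images.
- articulator: Dental articulator on rubber feet, does not slide: dark metal frame with two stone casts, 190 mm long (x), 130 wide (y), 134 tall. Origin on the table under its middle; its -x points to its front (roughly to the robot), +y to its left seen from the robot, z up. At its front the vertical incisal pin runs through a block of the upper arm (26 x 32 mm, top 112 mm above the table).
- thumbscrew_hub (a point): Centre of the thumbscrew's steel head, on its level axis (along the articulator's x), forward of the block: 120 mm in front of the articulator's origin, 99 mm up. Axes those of the articulator; does not spin. Head 26 mm across its 20 rounded knurl ribs, 15 mm long. Free from above, the front and the sides. Moves 3 mm forward per turn.
- thumbscrew_rim (a point): Topmost point of the thumbscrew's rim, mid-way along the head, 112 mm above the table: where a fingertip can roll it. Does not spin; moves forward with the screw. The pin's button stands behind it, its front edge 20 mm behind this point and 22 mm higher. A red rib and a red line on the head's front face point straight up at joint value 0.
- thumbscrew (a joint): Turn of the thumbscrew in rad: 0 = tight, starts at 0 to 0.5; grows as it loosens: anticlockwise seen from the robot, rim top travelling to the articulator's +y (left). Drag about 0.02 N m; stays where it is left. Its nose, in a hole of the pin, locks it and is clear of it from 1.6 turns on; beyond 2.5 turns it may drop out of its thread.
- pin_top (a point): Centre of the top of the incisal pin: a steel button of 17 mm diameter, its middle 12 mm flat. 92 mm in front of the articulator's origin; 134 mm above the table while the pin is raised, 122 mm when it is down.
- incisal_pin (a joint): How far the incisal pin has slid down, in m: 0 = raised (start), 0.012 = its tip stands on the incisal table, a white disc on the frame's front foot (firm stop). Locked by the thumbscrew it does not yield; freed, it slides under a push of about 2 N and stays where it is left.
- upper_arm (a joint): Opening of the articulator's upper arm about its rear hinge, in rad: 0 = closed, the casts' teeth together (start); grows as its front is lifted. Its weight (about 0.45 kg) keeps it down.
- bur_block: small clear-lidded bur block with a blue base, 46 x 62 x 34 mm; origin at the centre of its underside; a bystander, loose, to be left where it is.
- dappen_dish: small glass dappen dish, 33 mm across, 26 mm tall; origin at the centre of its underside; a bystander, loose, to be left where it is.
- marker_pen: blue-capped white marker pen lying down, 135 mm long; origin under its middle; a bystander, loose, to be left where it is.
- timer: white kitchen timer lying on its back, 62 x 62 x 21 mm; origin at the centre of its underside; a bystander, loose, to be left where it is.
- contra_angle: steel contra-angle handpiece lying down, 114 mm long; origin under its middle; a bystander, loose, to be left where it is.
- gauze_packet: flat gauze carton, 86 x 85 x 19 mm; origin at the centre of its underside; a bystander, loose, to be left where it is.

How it is judged:
By the outcome, as a careful person would: the job done as asked, in the order asked, and still so for the second after the job is handed in, with the robot touching nothing.
It also fails if it takes over 64 s, if anything falls off the work surface, if the arm or the gripper's body presses on something with over 40 N, if the wrist force passes 120 N, or if a joint passes its speed limit or range.

### The arm

A 7-joint arm with a two-finger parallel gripper is mounted at the origin on a cart in front of the work surface, level with it; the furniture and walls round the work are solid. World frame = base frame: x ahead of the robot, y to its left, z up, the work surface at z = 0. Lengths are in m, angles in degrees, forces in N, time in s.
With the tool pointing down it reaches from about 0.4 to 0.925 m from the base axis. Payload 4.1 kg.
Tool frame: the origin (TCP) lies midway between the tips of the shut fingers; the grasp point (between the pads) lies behind it (r.grasp_offset is the z of the grasp point in the tool frame, in m); z points along the fingers, x is the direction in which the jaws open and shut, and the axes are right-handed (so a half turn about z gives the same grasp; the last joint's range is limited). The gripper opens to 85 mm and grips with 20 to 120 N. Pads are 22 mm wide; open, the fingers measure 114 mm over their backs; the gripper's body (76 mm by 85 mm) begins 54 mm behind the grasp point. The pads swing forward as they close: fully open they stand 13 mm farther back than shut.
Start: joints at [-74.828, 22.827, 2.584, 88.041, -1.071, 69.15, -2.905], TCP at [0.231, 0.608, 0.231] pointing down, gripper open.
Joint ranges: [-161.44, 161.44], [-28.35, 127.94], [-78.24, 83.42], [0, 140.83], [-78.03, 258.03], [13.02, 114.36], [-168.23, 168.23]. Speed limits (degrees/s): [147.25, 147.25, 180, 180, 180, 180, 180].

### API

Orientations are given as [roll, pitch, yaw] about the fixed x, y, z axes, in that order (R = Rz(yaw) Ry(pitch) Rx(roll)).
In Python, from bench import r, optics, job, find_in, tip_of gives the robot as it stands.
- The arm moves only by the tool apply_moves, never from a script. Its argument "moves" is a list of rows, each an object of numbers: "tx", "ty", "tz": the shift along the world's x, y, z in mm; "turn": the turn about the world's z in rad; "jaw": the finger opening in mm, from 0 to 85.4. In form: [{"tx": .., "ty": .., "tz": .., "turn": .., "jaw": ..}, ...]. A call has 1 to 8 rows; each row shifts and turns the commanded pose from where the row before left it; what a row does not reach is not made up. A row lasts 1/12 s, in which the tool goes at most 41.7 mm and 7.16 degrees, less where a joint would pass 70% of its speed; a pose out of reach is approached as far as the arm can. A call is refused whole if a number of a shift passes 41.7 or a number of a turn 0.125, either way. A call with a gripper value outside its range is refused whole. The fingers move at their own pace and stop on an object; "newtons" is the grip in N (left out, the last holds). Time passes only in rows, so rows that do not move let the fingers close. It gives the time, the measured TCP pose, the force and the opening at its end, in the units of the state.
- r.state(): the state, without advancing time (a new reading comes with each control period).
- optics.capture(name): name is "scene" or "top" or "wrist"; returns the picture (480x640x3 uint8, blue, green, red); there is no depth.
- optics.calibration(name): a dict with "fovy" (degrees; the focal length in pixels is half the picture's height over the tangent of half this angle, whatever the lens; pixels are square), "cx", "cy" (the principal point, pixels), "cam_to_world" (4x4, takes a point from camera to world coordinates); the wrist camera has in their place "hand_eye" (4x4, takes a point from camera to tool coordinates, whose origin is the TCP and whose axes are the tool frame's). Camera axes: x right, y down, z forward; pixel columns grow to the right and rows downward; lengths in m; the calibration is good to about 2 mm. The wrist camera is an equidistant fisheye: a pixel r from the principal point sees the ray r / f radians off the axis. A picture is of the moment at which its call begins: read the wrist's pose just before it. calibration takes no time and is no camera call.
- job.finish_job(): hands the job in, once; it reports no verdict.
Trained networks look in the newest picture that a camera, given by its name, has taken for a name from the list of things; names that differ only in an ending like _2 or _b are one class to them, and where a whole thing is asked for, a point or a joint stands for the part that bears it (a point fixed in the world has none). Each returns a list of dicts, best first, with "conf" (0 to 1); they miss things now and then, are a little off and sometimes report something else, mostly with a low value. They report only what shows in the picture. A call takes as long as a camera call.
- find_in(camera, thing): "rect" ([left, top, right, bottom] in pixels, round what is visible of it).
- tip_of(camera, thing): "at" ([column, row] in pixels: a listed point, or the origin of a listed thing).
The state is a dict: "time": time; "joint_positions": joint angles; "qd": joint speeds; "effort": joint torques, N m; "eef_pos": TCP position; "eef_rot": TCP orientation; "ft_force": force on the tool from outside, world axes, zero at the start; "moment": the same for the moment, N m; "finger_gap": opening from 0.0 (shut) to 1.0 (fully open).
Only numpy, scipy, OpenCV 4.12 (cv2) and the standard library are available. Lean on these libraries where they do the work, as an engineer would, in place of code of your own. Each camera call takes 0.05 s, during which the arm holds its last target.

## Working session

There is one attempt and no reset: what is moved stays moved. The work goes in short steps, Python scripts to look and compute and a tool call to move; the robot and the scene stay as the last step left them, time stands still between calls to the robot, and variables do not carry over. Pictures are saved under pics/ and viewed, and the job is handed in when it is done.

Besides the shell and the picture viewer there is one more tool, called after ">>>" as name([rows], argument=value, ...), one row to a line, values as JSON. apply_moves: Moves the arm, as the interface text tells. Its arguments: {"type":"object","properties":{"moves":{"type":"array"},"newtons":{"type":"number"}},"required":["moves"]}

```bash
ls; mkdir -p pics; python3 - <<'E'
from bench import r, optics, job, find_in, tip_of
import cv2
print(r.state()); print(r.grasp_offset)
for n in ["scene","top","wrist"]:
    im=optics.capture(n); cv2.imwrite(f"pics/{n}0.png",im)
    print(n,optics.calibration(n))
    if n!="wrist":
        for t in ["thumbscrew_hub","thumbscrew_rim","pin_top","articulator"]:
            print(t,tip_of(n,t)[:2])
E
```

```text
pics
{'time': 0.0, 'joint_positions': array([-74.82670093,  22.87108915,   2.57871622,  88.11311392,
        -1.07073777,  69.14887376,  -2.90738294]), 'qd': array([ 0.01910113, -0.0568185 ,  0.12836337, -0.00607428, -0.04356789,
       -0.05985356, -0.06200276]), 'effort': array([ 1.45075451e-04, -4.75124431e+01,  1.36507586e+00, -2.54214728e+01,
        1.17671539e-02,  9.62726364e-03,  2.50019696e-05]), 'eef_pos': array([0.23105008, 0.60688733, 0.23028051]), 'eef_rot': array([1.79992402e+02, 1.08694480e-01, 6.91600243e+01]), 'ft_force': array([-0.58206994, -0.3420687 , -0.12628809]), 'moment': array([ 0.01722343,  0.0044245 , -0.00501985]), 'finger_gap': 1.0000494783032292}
-0.0187
scene {'fovy': 44.817448641477306, 'cx': 311.3339018687836, 'cy': 235.25245838913557, 'cam_to_world': array([[ 0.41268293, -0.71125993,  0.56903613, -0.08181358],
       [-0.91087328, -0.32336445,  0.25640846, -0.25601384],
       [ 0.00163299, -0.6241352 , -0.78131465,  0.9840203 ],
       [ 0.        ,  0.        ,  0.        ,  1.        ]])}
thumbscrew_hub []
thumbscrew_rim [{'at': [281.8, 251.3], '
[... 401 characters left out ...]
 [ 0.        ,  0.        ,  0.        ,  1.        ]])}
thumbscrew_hub [{'at': [296.2, 264.9], 'conf': 0.55}]
thumbscrew_rim [{'at': [299.4, 259.6], 'conf': 0.44}]
pin_top [{'at': [301.7, 243.7], 'conf': 0.62}]
articulator [{'at': [313.1, 207.9], 'conf': 0.8}]
wrist {'fovy': 65.70646984690485, 'cx': 315.4373590074093, 'cy': 247.32026293994764, 'hand_eye': array([[ 9.99999641e-01, -8.41753492e-04, -9.63079460e-05,
         1.43009387e-03],
       [ 8.27244318e-04,  9.45511032e-01,  3.25589011e-01,
        -8.37442120e-02],
       [-1.83005461e-04, -3.25588974e-01,  9.45511389e-01,
        -1.42916943e-01],
       [ 0.00000000e+00,  0.00000000e+00,  0.00000000e+00,
         1.00000000e+00]])}
```

View pics/scene0.png

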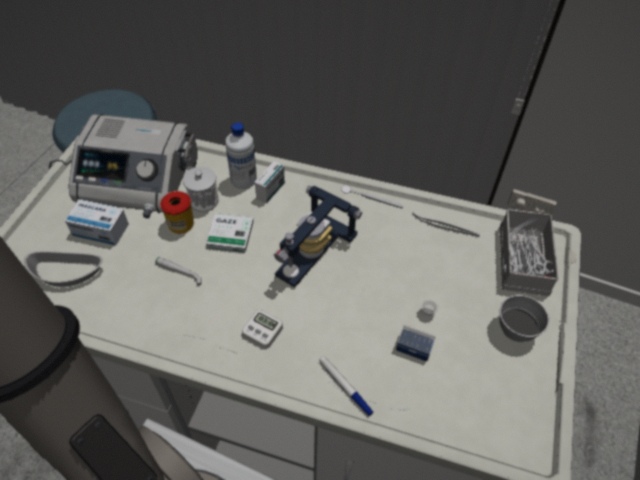

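View pics/top0.png

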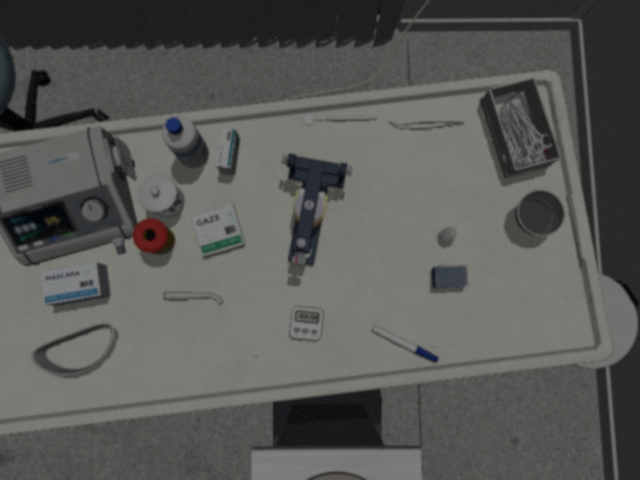

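```bash
cat > h.py <<'E'
import numpy as np
from bench import r, optics, job, find_in, tip_of
from scipy.spatial.transform import Rotation as Ro
def ray(n,p,st=None):
    c=optics.calibration(n); f=240/np.tan(np.radians(c['fovy']/2))
    d=np.array([(p[0]-c['cx'])/f,(p[1]-c['cy'])/f])
    if n=='wrist':
        th=np.linalg.norm(d); v=np.r_[d/max(th,1e-9)*np.sin(th),np.cos(th)]
        st=st or r.state()
        T=np.eye(4);T[:3,:3]=Ro.from_euler('xyz',st['eef_rot'],degrees=True).as_matrix();T[:3,3]=st['eef_pos']
        M=T@c['hand_eye']
    else:
        v=np.r_[d,1];M=c['cam_to_world']
    v=M[:3,:3]@v; return M[:3,3],v/np.linalg.norm(v)
def atz(n,p,z,st=None):
    o,v=ray(n,p,st); return o+v*(z-o[2])/v[2]
def proj(n,P,st=None):
    c=optics.calibration(n); f=240/np.tan(np.radians(c['fovy']/2))
    M=c.get('cam_to_world')
    if M is None:
        st=st or r.state()
        T=np.eye(4);T[:3,:3]=Ro.from_euler('xyz',st['eef_rot'],degrees=True).as_matrix();T[:3,3]=st['eef_pos']
        M=T@c['hand_eye']
    q=M[:3,:3].T@(np.asarray(P)-M[:3,3])
    if n=='wrist':
        rr=np.hypot(q[0],q[1]);th=np.arctan2(rr,q[2]);u=q[:2]/max(rr,1e-9)*th
    else: u=q[:2]/q[2]
    return np.array([c['cx'],c['cy']])+f*u
E
python3 - <<'E'
from h import *
print('rim s',atz('scene',[281.8,251.3],.112),'t',atz('top',[299.4,259.6],.112))
print('hub t',atz('top',[296.2,264.9],.099))
print('pin s',atz('scene',[291.1,235.6],.134),'t',atz('top',[301.7,243.7],.134))
print('art s',atz('scene',[260.8,329.8],0),'t',atz('top',[313.1,207.9],0))
E
```

```text
rim s [0.49525398 0.06469966 0.112     ] t [0.49297315 0.06166611 0.112     ]
hub t [0.48492218 0.0677117  0.099     ]
pin s [0.52085977 0.0570104  0.134     ] t [0.51804438 0.05704095 0.134     ]
art s [0.38371823 0.05937976 0.        ] t [0.60712125 0.03735076 0.        ]
```

The articulator's front points to the robot, with the screw at about (0.494, 0.063) and the pin at about (0.519, 0.057), so its yaw is about -13°. I'll move to a view point in front of it with the jaws shutting.

>>> apply_moves([
  {"tx":15,"ty":-33,"tz":0,"turn":0.02,"jaw":0},
  {"tx":15,"ty":-33,"turn":0.02,"jaw":0},
  {"tx":15,"ty":-33,"turn":0.02,"jaw":0},
  {"tx":15,"ty":-33,"turn":0.02,"jaw":0},
  {"tx":15,"ty":-33,"turn":0.02,"jaw":0},
  {"tx":15,"ty":-33,"turn":0.02,"jaw":0},
  {"tx":15,"ty":-33,"turn":0.02,"jaw":0},
  {"tx":15,"ty":-33,"jaw":0},
], newtons=30)

```text
$.moves[1]: bad value
```

>>> apply_moves([
  {"tx":15,"ty":-33,"jaw":0},
  {"tx":15,"ty":-33,"jaw":0},
  {"tx":15,"ty":-33,"jaw":0},
  {"tx":15,"ty":-33,"jaw":0},
  {"tx":15,"ty":-33,"jaw":0},
  {"tx":15,"ty":-33,"jaw":0},
  {"tx":14,"ty":-30,"jaw":0},
  {"tx":5,"ty":-15,"jaw":0},
])

```text
$.moves[0]: bad value
```

```bash
python3 - <<'E'
from h import *
import cv2
s=r.state(); print(s['time'],s['eef_pos'],s['eef_rot'],s['ft_force'],s['finger_gap'],s['qd'].round(1))
im=optics.capture('wrist'); cv2.imwrite("pics/w1.png",im)
s0=s
for t,z in [("thumbscrew_hub",.099),("thumbscrew_rim",.112),("pin_top",.134),("articulator",0)]:
    for q in tip_of('wrist',t)[:2]: print(t,q,atz('wrist',q['at'],z,s0))
E
```

```text
0.55 [0.23127146 0.60748671 0.23135062] [ 1.79999338e+02 -5.98878852e-03  6.91597119e+01] [0.42061164 0.26900581 0.72852992] 0.9973434439998246 [-0.   0.1 -0.  -0.1  0.1 -0.1  0. ]
```

View pics/w1.png

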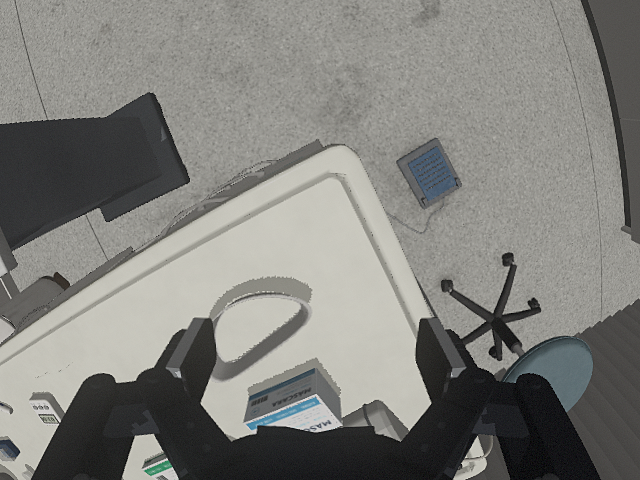

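>>> apply_moves([
  {"tx":15,"ty":-33,"tz":0,"turn":0.02,"jaw":0},
  {"tx":15,"ty":-33,"tz":0,"turn":0.02,"jaw":0},
  {"tx":15,"ty":-33,"tz":0,"turn":0.02,"jaw":0},
  {"tx":15,"ty":-33,"tz":0,"turn":0.02,"jaw":0},
  {"tx":15,"ty":-33,"tz":0,"turn":0.02,"jaw":0},
  {"tx":15,"ty":-33,"tz":0,"turn":0.02,"jaw":0},
  {"tx":15,"ty":-33,"tz":0,"turn":0.02,"jaw":0},
  {"tx":15,"ty":-33,"tz":0,"turn":0,"jaw":0},
], newtons=30)

```text
time: 1.47
eef_pos: [0.3518, 0.3418, 0.2316]
eef_rot: [180.0, -0.0, 77.2]
ft_force: [0.8, -0.5, 0.3]
finger_gap: 0.004
```

>>> apply_moves([
  {"tx":15,"ty":-33,"tz":0,"turn":0,"jaw":0},
  {"tx":15,"ty":-33,"tz":0,"turn":0,"jaw":0},
  {"tx":15,"ty":-33,"tz":0,"turn":0,"jaw":0},
  {"tx":15,"ty":-33,"tz":0,"turn":0,"jaw":0},
  {"tx":15,"ty":-33,"tz":0,"turn":0,"jaw":0},
  {"tx":15,"ty":-33,"tz":0,"turn":0,"jaw":0},
  {"tx":14,"ty":-30,"tz":0,"turn":0,"jaw":0},
  {"tx":5,"ty":-15,"tz":0,"turn":0,"jaw":0},
])

```text
time: 2.13
eef_pos: [0.462, 0.0958, 0.2319]
eef_rot: [179.9, 0.0, 76.8]
ft_force: [-0.3, 0.2, 0.1]
finger_gap: 0.002
```

```bash
python3 - <<'E'
from h import *
import cv2
s=r.state(); print(s['time'],s['eef_pos'],s['eef_rot'],s['ft_force'],s['finger_gap'],s['qd'].round(1))
im=optics.capture('wrist'); cv2.imwrite("pics/w2.png",im)
s0=s
for t,z in [("thumbscrew_hub",.099),("thumbscrew_rim",.112),("pin_top",.134),("articulator",0)]:
    for q in tip_of('wrist',t)[:2]: print(t,q,atz('wrist',q['at'],z,s0))
E
```

```text
2.1333 [0.46199357 0.09575005 0.23190142] [1.79872217e+02 3.48461189e-02 7.68437599e+01] [-0.26798827  0.15462884  0.1056053 ] 0.002072817294283577 [12.3  2.3  7.7 -1.4 -3.6  0.6 22.3]
thumbscrew_hub {'at': [290.6, 277.8], 'conf': 0.65} [0.49458751 0.06873008 0.099     ]
thumbscrew_rim {'at': [284.9, 286.2], 'conf': 0.77} [0.49517004 0.06479532 0.112     ]
pin_top {'at': [287.1, 330.1], 'conf': 0.56} [0.52165433 0.06102375 0.134     ]
```

View pics/w2.png

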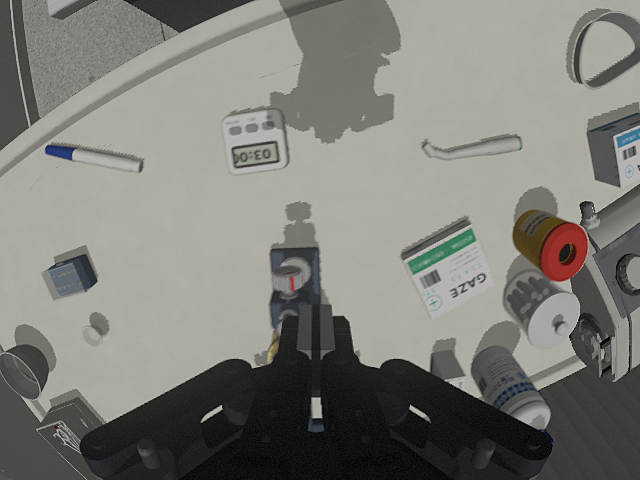

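>>> apply_moves([
  {"tx":5,"ty":-12,"tz":-20,"turn":0,"jaw":0},
  {"tx":5,"ty":-12,"tz":-20,"turn":0,"jaw":0},
  {"tx":0,"ty":0,"tz":-20,"turn":0,"jaw":0},
  {"tx":0,"ty":0,"tz":0,"turn":0,"jaw":0},
  {"tx":0,"ty":0,"tz":0,"turn":0,"jaw":0},
])

```text
time: 2.8
eef_pos: [0.4692, 0.078, 0.1708]
eef_rot: [-179.9, 0.0, 77.3]
ft_force: [1.0, 0.1, 0.1]
finger_gap: 0.004
```

```bash
cat > look.py <<'E'
from h import *
import cv2,sys
s=r.state(); print(s['time'],s['eef_pos'],s['eef_rot'],s['ft_force'],s['finger_gap'],s['qd'].round(1))
im=optics.capture('wrist')
P=proj('wrist',[.50,.062,.11],s).astype(int)
x=max(0,min(640-200,P[0]-100));y=max(0,min(480-150,P[1]-75))
print('crop origin',x,y,'TCP px',proj('wrist',s['eef_pos'],s))
cv2.imwrite(sys.argv[1],cv2.resize(im[y:y+150,x:x+200],None,fx=4,fy=4,interpolation=cv2.INTER_CUBIC))
cv2.imwrite(sys.argv[1].replace('.png','_f.png'),im)
if len(sys.argv)>2:
  for t,z in [("thumbscrew_hub",.099),("thumbscrew_rim",.112),("pin_top",.134)]:
    for q in tip_of('wrist',t)[:2]: print(t,q,atz('wrist',q['at'],z,s))
E
python3 look.py pics/w3.png 1
```

```text
2.8 [0.46920738 0.07796168 0.17077159] [-1.79868894e+02  4.24216833e-02  7.73284782e+01] [1.01049463 0.14002518 0.11033536] 0.003982329046946441 [-0.1 -1.4  0.2 -2.3  0.2 -0.1  0. ]
crop origin 199 243 TCP px [312.41862533 320.65922165]
thumbscrew_hub {'at': [307.9, 297.4], 'conf': 0.76} [0.49218011 0.06912451 0.099     ]
thumbscrew_rim {'at': [304.0, 310.7], 'conf': 0.94} [0.49433877 0.06640191 0.112     ]
```

View pics/w3.png

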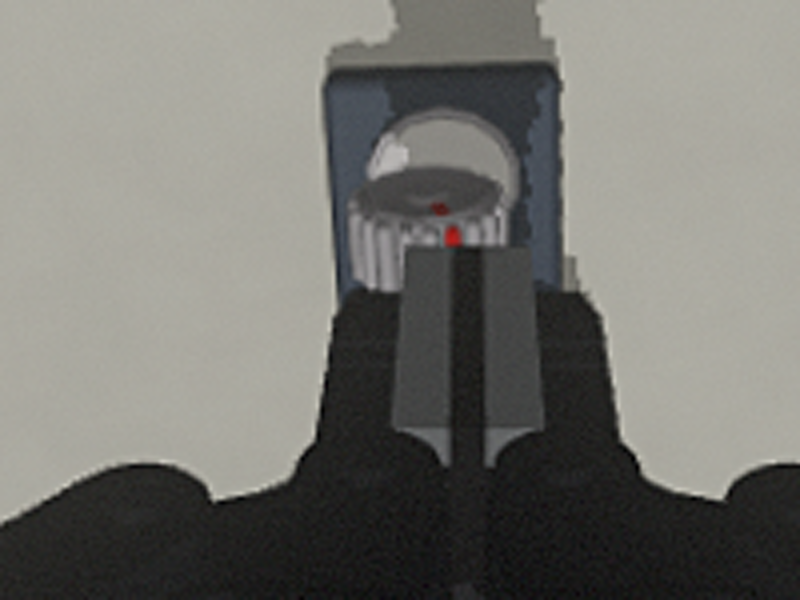

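View pics/w3_f.png

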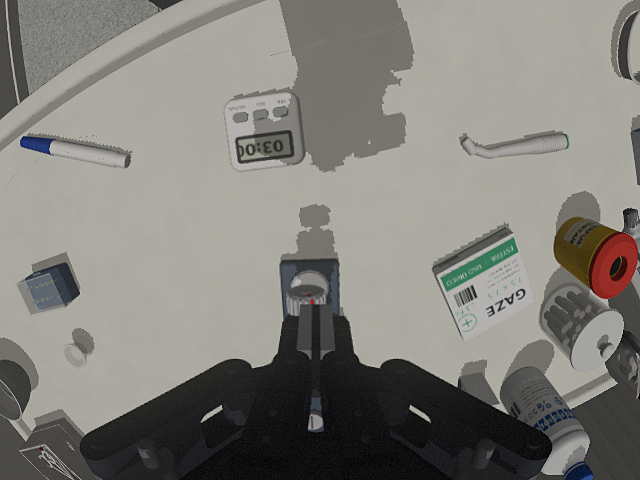

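The red rib sits about 4 mm left of top, so the joint starts at about 0.3 rad. The shut fingertips are about 13 mm wide across the jaws. I'll go above the rim, slightly forward.

>>> apply_moves([
  {"tx":7,"ty":-4,"tz":-15,"turn":-0.02,"jaw":0},
  {"tx":7,"ty":-4,"tz":-15,"turn":0,"jaw":0},
  {"tx":7,"ty":-4,"tz":-15,"turn":0,"jaw":0},
  {"tx":0,"ty":0,"tz":0,"turn":0,"jaw":0},
  {"tx":0,"ty":0,"tz":0,"turn":0,"jaw":0},
])

```text
time: 3.42
eef_pos: [0.4913, 0.0646, 0.1267]
eef_rot: [-180.0, 0.0, 76.0]
ft_force: [-0.2, 0.3, 0.2]
finger_gap: -0.001
```

```bash
python3 look.py pics/w4.png; python3 - <<'E'
from h import *
import cv2
a=optics.capture('scene'); b=optics.capture('top')
cv2.imwrite('pics/st4.png',np.hstack([cv2.resize(a[190:310,230:330],(400,480),interpolation=2),cv2.resize(b[190:310,250:350],(400,480),interpolation=2)]))
E
```

```text
3.4167 [0.49126038 0.06464511 0.12666616] [-1.79976900e+02  7.93057778e-03  7.60244425e+01] [-0.18964245  0.28624777  0.24073565] -0.0009669098427913977 [-0.5 -1.4 -0.1 -0.4  0.1  0.1 -0. ]
crop origin 211 244 TCP px [312.3961091 320.7207512]
```

View pics/w4.png

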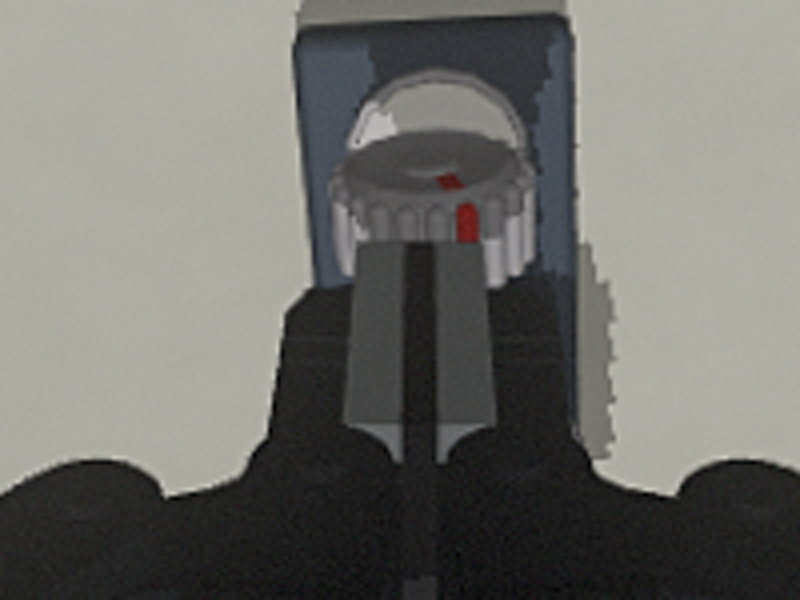

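View pics/st4.png

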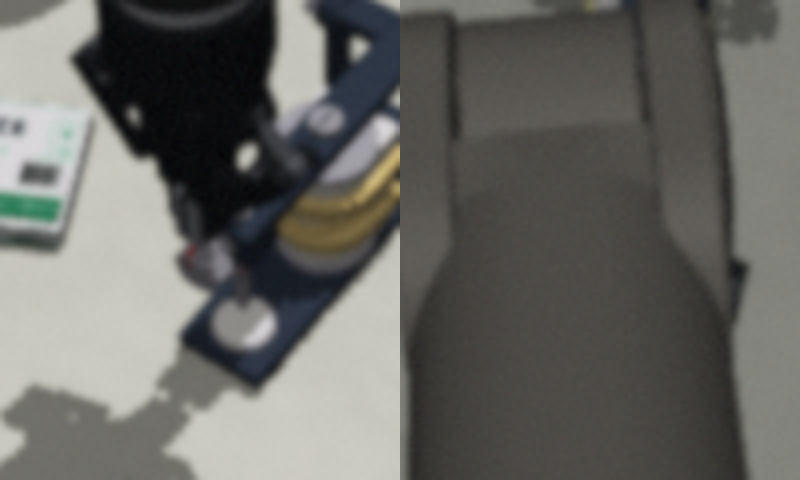

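```bash
python3 - <<'E'
from h import *
s=r.state()
T=Ro.from_euler('xyz',s['eef_rot'],degrees=True).as_matrix();p=s['eef_pos']
for a in (-6,-8,-9,-11): print(a,proj('wrist',p+T@[0,a/1000,0],s))
print('seen finger front row',304.75,'x',211+421/4)
u=np.array([.242,.970,0]);f=np.array([-.970,.242,0])
# head front-face top/rib end & bottom, lateral edges
for rim in ([.494,.065,.112],[.492,.0655,.112],[.496,.0645,.112]):
    rim=np.array(rim)
    for n,q in (('fronttop',rim+f*.0075),('frontcentre',rim+f*.0075-[0,0,.013]),('redtop',rim+f*.0075+u*.013*np.sin(.35)-[0,0,.013*(1-np.cos(.35))]),('pinfront',rim)):
        print(n,(proj('wrist',q,s)-[211,244])*4)
E
```

```text
-6 [312.33569636 308.88120369]
-8 [312.31556894 304.84040411]
-9 [312.30551942 302.80236808]
-11 [312.28545494 298.69112915]
seen finger front row 304.75 x 316.25
fronttop [409.60266343 202.15213677]
frontcentre [409.94313687 156.60378833]
redtop [447.05423389 199.18973468]
pinfront [409.70603807 257.59048738]
fronttop [409.58344164 186.53476325]
frontcentre [409.9282193  141.75269217]
redtop [447.21080174 183.62229473]
pinfront [409.6855653  242.56207777]
fronttop [409.62229504 217.60853921]
frontcentre [409.95844143 171.32019729]
redtop [446.89701889 214.59804153]
pinfront [409.72685126 272.4556895 ]
```

>>> apply_moves([
  {"tx":-2.5,"ty":-3.9,"tz":-6,"turn":0,"jaw":0},
  {"tx":0,"ty":0,"tz":-6,"turn":0,"jaw":0},
  {"tx":0,"ty":0,"tz":-1,"turn":0,"jaw":0},
  {"tx":0,"ty":0,"tz":0,"turn":0,"jaw":0},
])

```text
time: 3.9
eef_pos: [0.4881, 0.0605, 0.1128]
eef_rot: [-179.9, 0.0, 76.0]
ft_force: [0.2, 0.6, 0.5]
finger_gap: 0.003
```

>>> apply_moves([
  {"tx":0,"ty":0,"tz":-1,"turn":0,"jaw":0},
  {"tx":0,"ty":0,"tz":0,"turn":0,"jaw":0},
])

```text
time: 4.07
eef_pos: [0.4888, 0.0607, 0.1123]
eef_rot: [-180.0, -0.0, 76.0]
ft_force: [-0.5, -0.2, 0.2]
finger_gap: 0.002
```

>>> apply_moves([
  {"tx":0,"ty":0,"tz":-1,"turn":0,"jaw":0},
  {"tx":0,"ty":0,"tz":0,"turn":0,"jaw":0},
])

```text
time: 4.23
eef_pos: [0.489, 0.0607, 0.1117]
eef_rot: [180.0, -0.0, 76.0]
ft_force: [-0.4, 0.5, 2.5]
finger_gap: -0.001
```

>>> apply_moves([
  {"tx":0,"ty":0,"tz":-1,"turn":0,"jaw":0},
  {"tx":0.5,"ty":2,"tz":0,"turn":0,"jaw":0},
  {"tx":0.5,"ty":2,"tz":0,"turn":0,"jaw":0},
])

```text
time: 4.48
eef_pos: [0.4898, 0.0638, 0.1113]
eef_rot: [-180.0, 0.0, 76.0]
ft_force: [-3.5, -2.1, 9.7]
finger_gap: 0.003
```

>>> apply_moves([
  {"tx":0.5,"ty":2,"tz":0,"turn":0,"jaw":0},
  {"tx":0.5,"ty":2,"tz":0,"turn":0,"jaw":0},
  {"tx":0.5,"ty":2,"tz":0,"turn":0,"jaw":0},
])

```text
time: 4.73
eef_pos: [0.491, 0.0702, 0.1113]
eef_rot: [-179.9, 0.0, 76.0]
ft_force: [-4.3, -2.2, 11.1]
finger_gap: 0.001
```

```bash
python3 look.py pics/w5.png
```

```text
4.7333 [0.49097995 0.0701822  0.11134476] [-1.79936367e+02  9.98730129e-03  7.60069064e+01] [-4.26694276 -2.21031181 11.0888764 ] 0.0010041126753680537 [-1.8  0.7 -0.7 -1.1 -0.1  0.6 -2.4]
crop origin 199 264 TCP px [312.39594227 320.72040476]
```

View pics/w5.png

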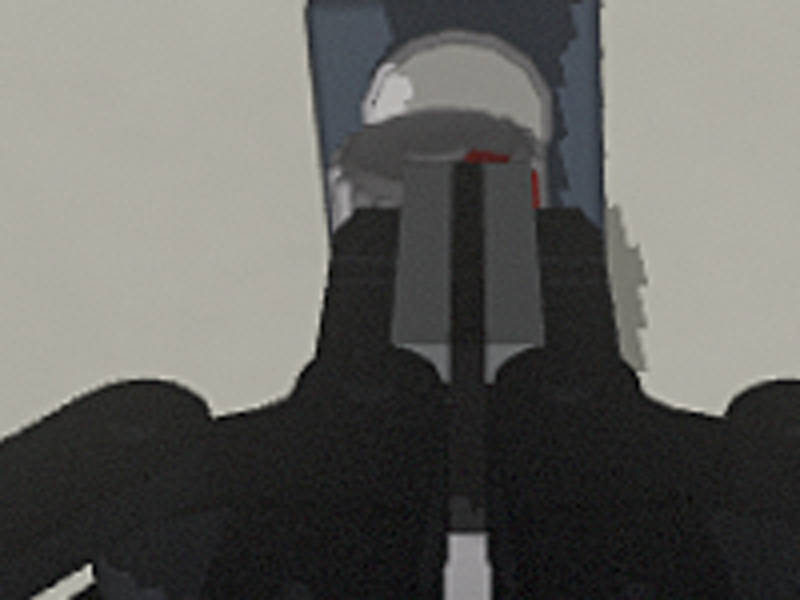

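>>> apply_moves([
  {"tx":0.4,"ty":1.6,"tz":0,"turn":0,"jaw":0},
  {"tx":0.4,"ty":1.6,"tz":0,"turn":0,"jaw":0},
  {"tx":0.6,"ty":2.3,"tz":-0.2,"turn":0,"jaw":0},
  {"tx":0.55,"ty":2.2,"tz":-0.7,"turn":0,"jaw":0},
])

```text
time: 5.12
eef_pos: [0.4925, 0.0788, 0.1099]
eef_rot: [-179.9, -0.0, 76.0]
ft_force: [-3.2, 0.4, 4.7]
finger_gap: 0.001
```

>>> apply_moves([
  {"tx":0.5,"ty":2.0,"tz":-1.1,"turn":0,"jaw":0},
  {"tx":0.45,"ty":1.8,"tz":-1.5,"turn":0,"jaw":0},
  {"tx":0.35,"ty":1.4,"tz":-1.9,"turn":0,"jaw":0},
])

```text
time: 5.37
eef_pos: [0.4946, 0.0838, 0.1048]
eef_rot: [180.0, -0.0, 76.1]
ft_force: [-1.0, 0.5, 2.5]
finger_gap: -0.001
```

>>> apply_moves([
  {"tx":0.25,"ty":1.0,"tz":-2.1,"turn":0,"jaw":0},
  {"tx":0,"ty":0,"tz":0,"turn":0,"jaw":0},
])

```text
time: 5.53
eef_pos: [0.4951, 0.0847, 0.1023]
eef_rot: [180.0, -0.0, 76.1]
ft_force: [0.5, 1.5, 0.2]
finger_gap: 0.005
```

```bash
python3 look.py pics/w6.png
```

```text
5.5333 [0.4951466  0.08470766 0.10231992] [ 1.79957061e+02 -2.45977629e-03  7.60550127e+01] [0.47604378 1.52806936 0.17930455] 0.005046382981956786 [ 0.1 -0.3  0.2 -0.2 -0.1  0.3 -0. ]
crop origin 164 273 TCP px [312.3964178  320.72011527]
```

View pics/w6.png

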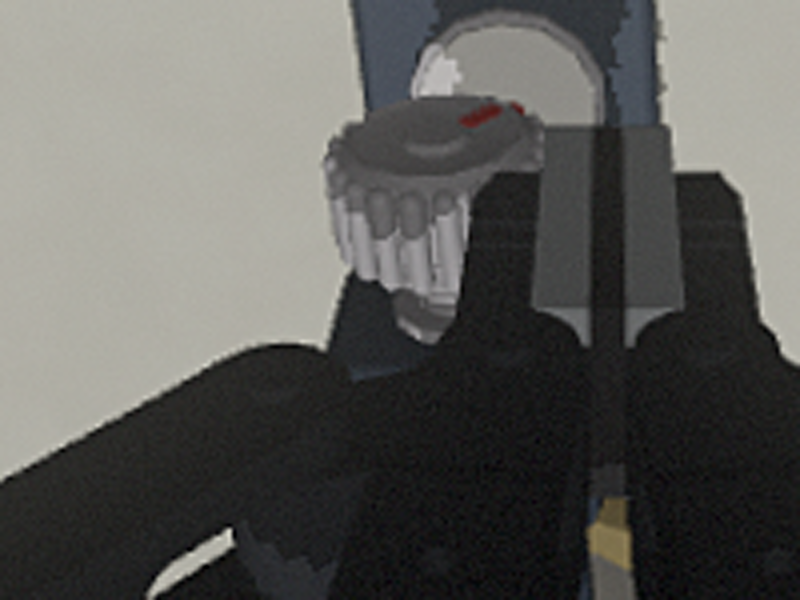

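Clear rotation: the red line has gone from about 0.35 to about 2.2 rad in one stroke. I'll repeat strokes, lifting clear each time.

>>> apply_moves([
  {"tx":0,"ty":1,"tz":10,"turn":0,"jaw":0},
  {"tx":0,"ty":0,"tz":10,"turn":0,"jaw":0},
  {"tx":-3.4,"ty":-12.5,"tz":0,"turn":0,"jaw":0},
  {"tx":-3.4,"ty":-12.2,"tz":0,"turn":0,"jaw":0},
  {"tx":0,"ty":0,"tz":-6,"turn":0,"jaw":0},
  {"tx":0,"ty":0,"tz":-5.2,"turn":0,"jaw":0},
  {"tx":0,"ty":0,"tz":0,"turn":0,"jaw":0},
])

```text
time: 6.17
eef_pos: [0.4877, 0.0594, 0.1113]
eef_rot: [-180.0, 0.1, 76.0]
ft_force: [-1.7, -3.4, 7.6]
finger_gap: 0.002
```

>>> apply_moves([
  {"tx":0.75,"ty":3,"tz":-0.4,"turn":0,"jaw":0},
  {"tx":0.75,"ty":3,"tz":0,"turn":0,"jaw":0},
  {"tx":0.75,"ty":3,"tz":0,"turn":0,"jaw":0},
  {"tx":0.75,"ty":3,"tz":0,"turn":0,"jaw":0},
])

```text
time: 6.5
eef_pos: [0.4902, 0.0725, 0.1114]
eef_rot: [-179.9, 0.1, 76.0]
ft_force: [-3.8, -2.0, 9.9]
finger_gap: 0.003
```

>>> apply_moves([
  {"tx":0.6,"ty":2.3,"tz":-0.2,"turn":0,"jaw":0},
  {"tx":0.55,"ty":2.2,"tz":-0.8,"turn":0,"jaw":0},
  {"tx":0.5,"ty":1.9,"tz":-1.2,"turn":0,"jaw":0},
  {"tx":0.4,"ty":1.6,"tz":-1.6,"turn":0,"jaw":0},
  {"tx":0.3,"ty":1.2,"tz":-1.9,"turn":0,"jaw":0},
  {"tx":0.2,"ty":0.8,"tz":-2.1,"turn":0,"jaw":0},
])

```text
time: 7.0
eef_pos: [0.4928, 0.0846, 0.1029]
eef_rot: [-179.9, -0.1, 76.1]
ft_force: [-2.7, 3.8, 5.1]
finger_gap: 0.002
```

```bash
python3 look.py pics/w7.png
```

```text
7.0 [0.49278401 0.0845795  0.1029036 ] [-1.79883555e+02 -7.72343076e-02  7.61030125e+01] [-2.71451795  3.82837168  5.14482302] 0.0018498451893849128 [ 0.1  2.5 -0.6  0.5 -1.4 -3.6  0.2]
crop origin 166 277 TCP px [312.39598226 320.71862722]
```

View pics/w7.png

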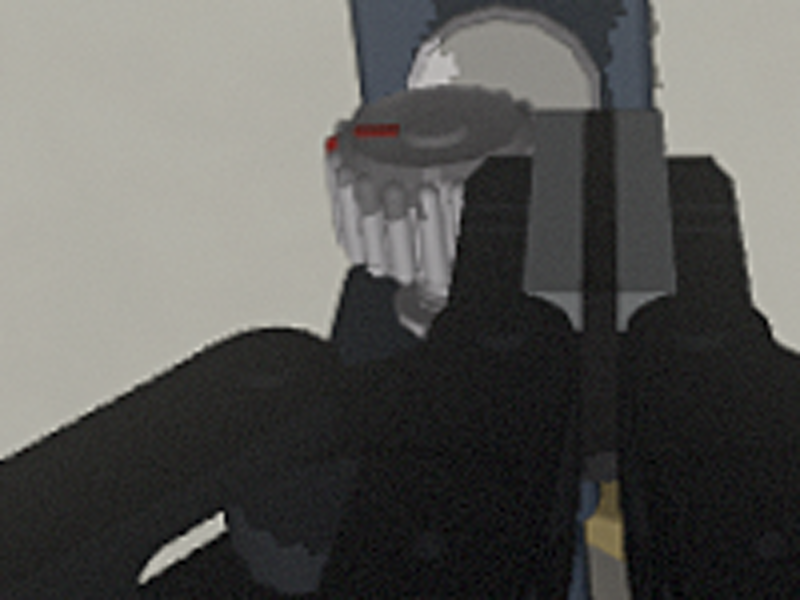

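Red now points right (about 4.7 rad). Next stroke.

>>> apply_moves([
  {"tx":0,"ty":1,"tz":10,"turn":0,"jaw":0},
  {"tx":0,"ty":0,"tz":10,"turn":0,"jaw":0},
  {"tx":-3.3,"ty":-11.4,"tz":0,"turn":0,"jaw":0},
  {"tx":-3.2,"ty":-11.4,"tz":0,"turn":0,"jaw":0},
  {"tx":0,"ty":0,"tz":-6,"turn":0,"jaw":0},
  {"tx":0,"ty":0,"tz":-5.8,"turn":0,"jaw":0},
  {"tx":0,"ty":0,"tz":0,"turn":0,"jaw":0},
])

```text
time: 7.63
eef_pos: [0.4868, 0.0594, 0.1111]
eef_rot: [-180.0, 0.1, 76.0]
ft_force: [-1.8, -3.0, 6.3]
finger_gap: -0.003
```

>>> apply_moves([
  {"tx":0.75,"ty":3,"tz":-0.4,"turn":0,"jaw":0},
  {"tx":0.75,"ty":3,"tz":0,"turn":0,"jaw":0},
  {"tx":0.75,"ty":3,"tz":0,"turn":0,"jaw":0},
  {"tx":0.75,"ty":3,"tz":0,"turn":0,"jaw":0},
])

```text
time: 7.97
eef_pos: [0.4893, 0.0726, 0.1113]
eef_rot: [-179.9, 0.1, 76.0]
ft_force: [-4.1, -0.2, 7.8]
finger_gap: 0.005
```

>>> apply_moves([
  {"tx":0.6,"ty":2.3,"tz":-0.2,"turn":0,"jaw":0},
  {"tx":0.55,"ty":2.2,"tz":-0.8,"turn":0,"jaw":0},
  {"tx":0.5,"ty":1.9,"tz":-1.2,"turn":0,"jaw":0},
  {"tx":0.4,"ty":1.6,"tz":-1.6,"turn":0,"jaw":0},
  {"tx":0.3,"ty":1.2,"tz":-1.9,"turn":0,"jaw":0},
  {"tx":0.2,"ty":0.8,"tz":-2.1,"turn":0,"jaw":0},
])

```text
time: 8.47
eef_pos: [0.4924, 0.0841, 0.1031]
eef_rot: [-180.0, -0.1, 76.1]
ft_force: [-1.8, 2.9, 3.6]
finger_gap: 0.001
```

```bash
python3 look.py pics/w8.png
```

```text
8.4667 [0.49236409 0.08405696 0.10306927] [-1.79956399e+02 -5.40020176e-02  7.60704874e+01] [-1.81146243  2.94376561  3.64777639] 0.0014799832440292313 [ 0.1  2.5 -0.9  0.6 -1.8 -3.2  0.4]
crop origin 168 277 TCP px [312.39613366 320.71931939]
```

View pics/w8.png

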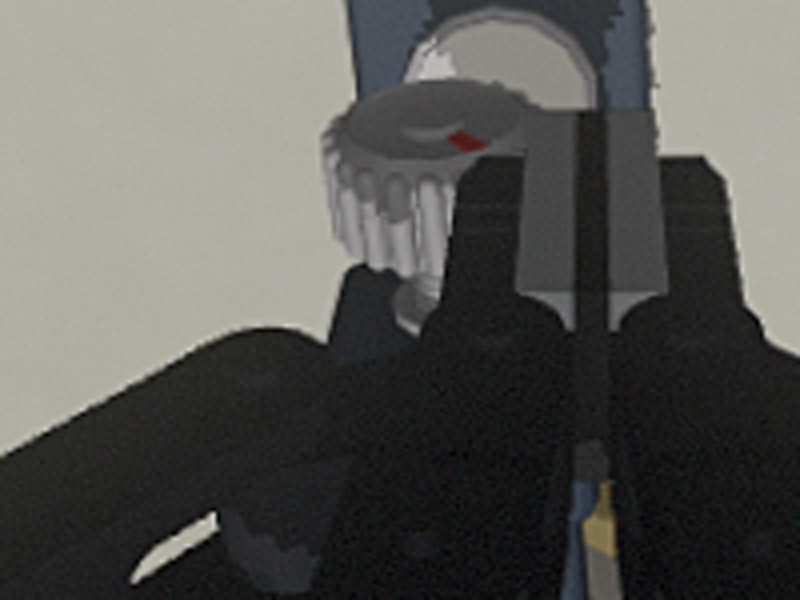

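Red is about 0.65 rad past one full turn (total ≈ 6.9). Fourth stroke.

>>> apply_moves([
  {"tx":0,"ty":1,"tz":10,"turn":0,"jaw":0},
  {"tx":0,"ty":0,"tz":10,"turn":0,"jaw":0},
  {"tx":-3.3,"ty":-11.4,"tz":0,"turn":0,"jaw":0},
  {"tx":-3.2,"ty":-11.4,"tz":0,"turn":0,"jaw":0},
  {"tx":0,"ty":0,"tz":-6,"turn":0,"jaw":0},
  {"tx":0,"ty":0,"tz":-5.8,"turn":0,"jaw":0},
  {"tx":0,"ty":0,"tz":0,"turn":0,"jaw":0},
])

```text
time: 9.1
eef_pos: [0.4859, 0.0597, 0.1111]
eef_rot: [-180.0, 0.1, 76.0]
ft_force: [-1.7, -2.8, 5.5]
finger_gap: -0.004
```

>>> apply_moves([
  {"tx":0.75,"ty":3,"tz":-0.4,"turn":0,"jaw":0},
  {"tx":0.75,"ty":3,"tz":0,"turn":0,"jaw":0},
  {"tx":0.75,"ty":3,"tz":0,"turn":0,"jaw":0},
  {"tx":0.75,"ty":3,"tz":0,"turn":0,"jaw":0},
])

```text
time: 9.43
eef_pos: [0.4883, 0.0728, 0.1113]
eef_rot: [-179.9, 0.1, 76.0]
ft_force: [-3.5, -1.5, 8.6]
finger_gap: 0.001
```

>>> apply_moves([
  {"tx":0.6,"ty":2.3,"tz":-0.2,"turn":0,"jaw":0},
  {"tx":0.55,"ty":2.2,"tz":-0.8,"turn":0,"jaw":0},
  {"tx":0.5,"ty":1.9,"tz":-1.2,"turn":0,"jaw":0},
  {"tx":0.4,"ty":1.6,"tz":-1.6,"turn":0,"jaw":0},
  {"tx":0.3,"ty":1.2,"tz":-1.9,"turn":0,"jaw":0},
  {"tx":0.2,"ty":0.8,"tz":-2.1,"turn":0,"jaw":0},
])

```text
time: 9.93
eef_pos: [0.4913, 0.0842, 0.103]
eef_rot: [-179.9, -0.0, 76.1]
ft_force: [-2.2, 3.1, 4.3]
finger_gap: -0.002
```

```bash
python3 look.py pics/w9.png
```

```text
9.9333 [0.4913391  0.08421454 0.10304085] [-1.79947206e+02 -4.90118396e-02  7.60672004e+01] [-2.15456073  3.11864152  4.31632732] -0.0022037129800200673 [ 0.1  2.4 -1.   0.5 -1.6 -3.1  0.4]
crop origin 168 279 TCP px [312.39615384 320.7192321 ]
```

View pics/w9.png

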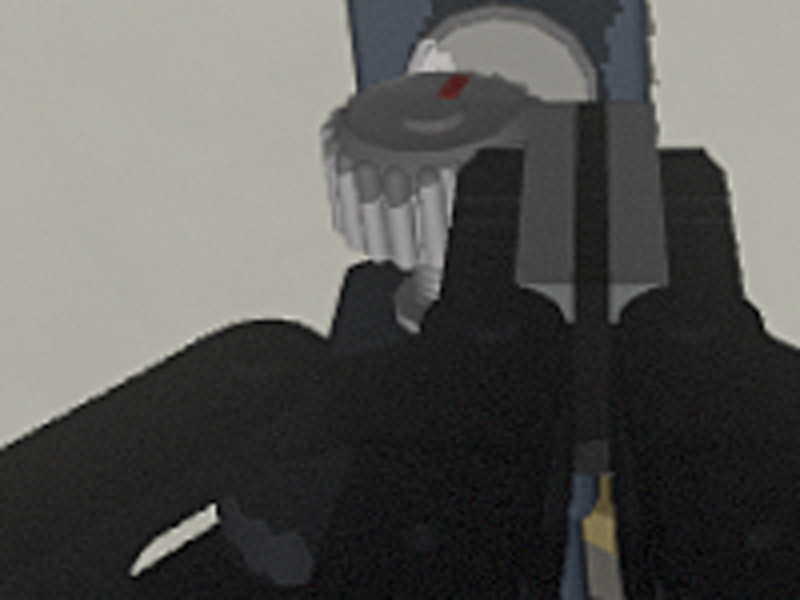

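Total is about 9.1 rad (red nearly straight down). Fifth stroke.

>>> apply_moves([
  {"tx":0,"ty":1,"tz":10,"turn":0,"jaw":0},
  {"tx":0,"ty":0,"tz":10,"turn":0,"jaw":0},
  {"tx":-3.3,"ty":-11.4,"tz":0,"turn":0,"jaw":0},
  {"tx":-3.2,"ty":-11.4,"tz":0,"turn":0,"jaw":0},
  {"tx":0,"ty":0,"tz":-6,"turn":0,"jaw":0},
  {"tx":0,"ty":0,"tz":-5.8,"turn":0,"jaw":0},
  {"tx":0,"ty":0,"tz":0,"turn":0,"jaw":0},
])

```text
time: 10.57
eef_pos: [0.4849, 0.0599, 0.1111]
eef_rot: [-180.0, 0.1, 76.0]
ft_force: [-1.0, -3.1, 5.6]
finger_gap: 0.004
```

>>> apply_moves([
  {"tx":0.75,"ty":3,"tz":-0.4,"turn":0,"jaw":0},
  {"tx":0.75,"ty":3,"tz":0,"turn":0,"jaw":0},
  {"tx":0.75,"ty":3,"tz":0,"turn":0,"jaw":0},
  {"tx":0.75,"ty":3,"tz":0,"turn":0,"jaw":0},
])

```text
time: 10.9
eef_pos: [0.4874, 0.073, 0.1113]
eef_rot: [-179.9, 0.1, 76.0]
ft_force: [-4.2, -0.9, 8.6]
finger_gap: 0.001
```

>>> apply_moves([
  {"tx":0.6,"ty":2.3,"tz":-0.2,"turn":0,"jaw":0},
  {"tx":0.55,"ty":2.2,"tz":-0.8,"turn":0,"jaw":0},
  {"tx":0.5,"ty":1.9,"tz":-1.2,"turn":0,"jaw":0},
  {"tx":0.4,"ty":1.6,"tz":-1.6,"turn":0,"jaw":0},
  {"tx":0.3,"ty":1.2,"tz":-1.9,"turn":0,"jaw":0},
  {"tx":0.2,"ty":0.8,"tz":-2.1,"turn":0,"jaw":0},
])

```text
time: 11.4
eef_pos: [0.4904, 0.0844, 0.103]
eef_rot: [-179.9, -0.0, 76.1]
ft_force: [-3.6, 2.5, 3.5]
finger_gap: -0.0
```

```bash
python3 look.py pics/w10.png
```

```text
11.4 [0.49040133 0.08435451 0.10303718] [-1.79948933e+02 -4.44172406e-02  7.60638149e+01] [-3.55982871  2.46772795  3.50737294] -0.00014622097073027117 [ 0.2  2.4 -1.   0.6 -1.8 -3.2  0.3]
crop origin 169 281 TCP px [312.3962042  320.71919773]
```

View pics/w10.png

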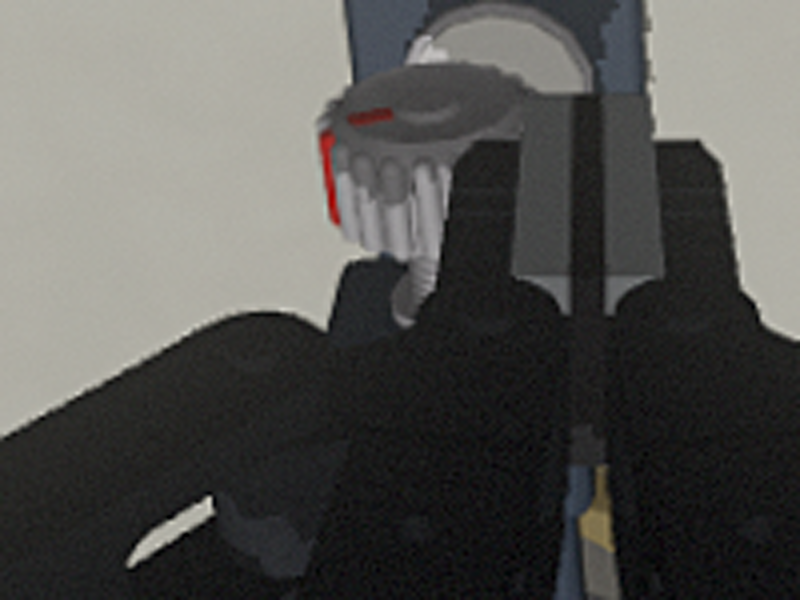

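Total ≈ 11.35 rad. The last stroke is shortened to about 1.7 rad.

>>> apply_moves([
  {"tx":0,"ty":1,"tz":10,"turn":0,"jaw":0},
  {"tx":0,"ty":0,"tz":10,"turn":0,"jaw":0},
  {"tx":-3.3,"ty":-11.4,"tz":0,"turn":0,"jaw":0},
  {"tx":-3.2,"ty":-11.4,"tz":0,"turn":0,"jaw":0},
  {"tx":0,"ty":0,"tz":-6,"turn":0,"jaw":0},
  {"tx":0,"ty":0,"tz":-5.8,"turn":0,"jaw":0},
  {"tx":0,"ty":0,"tz":0,"turn":0,"jaw":0},
])

```text
time: 12.03
eef_pos: [0.484, 0.0601, 0.1111]
eef_rot: [-180.0, 0.1, 76.0]
ft_force: [-1.8, -2.9, 5.5]
finger_gap: -0.002
```

>>> apply_moves([
  {"tx":0.75,"ty":3,"tz":-0.4,"turn":0,"jaw":0},
  {"tx":0.75,"ty":3,"tz":0,"turn":0,"jaw":0},
  {"tx":0.75,"ty":3,"tz":0,"turn":0,"jaw":0},
  {"tx":0.75,"ty":3,"tz":0,"turn":0,"jaw":0},
  {"tx":0.6,"ty":2.3,"tz":-0.2,"turn":0,"jaw":0},
  {"tx":0.55,"ty":2.2,"tz":-0.8,"turn":0,"jaw":0},
  {"tx":0.5,"ty":1.9,"tz":-1.2,"turn":0,"jaw":0},
])

```text
time: 12.62
eef_pos: [0.4877, 0.0807, 0.1084]
eef_rot: [-179.8, 0.0, 76.1]
ft_force: [-2.6, 0.4, 3.4]
finger_gap: -0.001
```

>>> apply_moves([
  {"tx":0,"ty":0,"tz":10,"turn":0,"jaw":0},
  {"tx":0,"ty":0,"tz":20,"turn":0,"jaw":0},
  {"tx":0,"ty":5,"tz":10,"turn":0,"jaw":0},
  {"tx":0,"ty":0,"tz":0,"turn":0,"jaw":0},
  {"tx":0,"ty":0,"tz":0,"turn":0,"jaw":0},
])

```text
time: 13.03
eef_pos: [0.4894, 0.0856, 0.1495]
eef_rot: [179.9, -0.1, 76.1]
ft_force: [-0.0, 0.4, -0.3]
finger_gap: -0.003
```

```bash
python3 look.py pics/w11.png 1
```

```text
13.0333 [0.4894094  0.08558853 0.14952246] [ 1.79910151e+02 -7.29445166e-02  7.60854895e+01] [-0.00580862  0.41714303 -0.33351347] -0.0028120782734619557 [0.3 0.9 0.1 1.5 0.  0.2 0.1]
crop origin 176 234 TCP px [312.39681027 320.71926865]
thumbscrew_hub {'at': [285.0, 276.8], 'conf': 0.72} [0.48638734 0.06997523 0.099     ]
thumbscrew_rim {'at': [282.9, 289.9], 'conf': 0.96} [0.48829835 0.06925619 0.112     ]
pin_top {'at': [285.3, 369.3], 'conf': 0.65} [0.52429715 0.06181984 0.134     ]
```

View pics/w11.png

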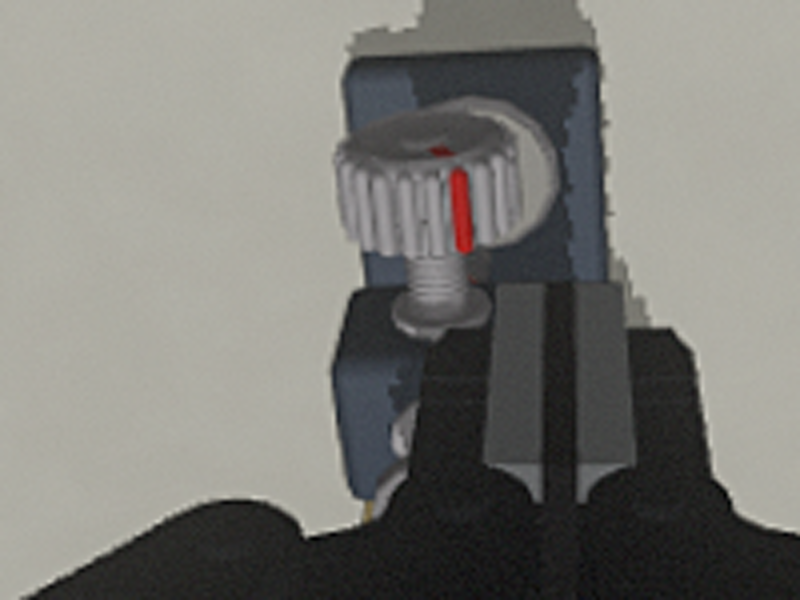

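Red is about 0.4 rad past two turns and the rim is 6 mm forward, i.e. about 2.06 turns. I'll add a small 6 mm roll for margin.

>>> apply_moves([
  {"tx":-4.4,"ty":-21.6,"tz":0,"turn":0,"jaw":0},
  {"tx":0,"ty":0,"tz":-16,"turn":0,"jaw":0},
  {"tx":0,"ty":0,"tz":-15,"turn":0,"jaw":0},
  {"tx":0,"ty":0,"tz":-6.8,"turn":0,"jaw":0},
  {"tx":0,"ty":0,"tz":0,"turn":0,"jaw":0},
  {"tx":0.75,"ty":3,"tz":0,"turn":0,"jaw":0},
  {"tx":0.75,"ty":3,"tz":0,"turn":0,"jaw":0},
  {"tx":0,"ty":0,"tz":0,"turn":0,"jaw":0},
])

```text
time: 13.9
eef_pos: [0.4847, 0.0696, 0.1115]
eef_rot: [-179.8, 0.0, 76.1]
ft_force: [-4.4, -0.3, 8.0]
finger_gap: 0.002
```

>>> apply_moves([
  {"tx":0,"ty":0,"tz":10,"turn":0,"jaw":0},
  {"tx":0,"ty":0,"tz":20,"turn":0,"jaw":0},
  {"tx":0,"ty":0,"tz":20,"turn":0,"jaw":0},
  {"tx":0,"ty":0,"tz":0,"turn":0,"jaw":0},
  {"tx":0,"ty":0,"tz":0,"turn":0,"jaw":0},
])

```text
time: 14.32
eef_pos: [0.4869, 0.0697, 0.1624]
eef_rot: [179.9, -0.1, 76.0]
ft_force: [0.7, -0.3, -0.7]
finger_gap: 0.003
```

```bash
python3 look.py pics/w12.png 1
```

```text
14.3167 [0.48691065 0.06967529 0.16237582] [ 1.79863844e+02 -9.87585329e-02  7.60432560e+01] [ 0.70943079 -0.29916946 -0.67194798] 0.00319432361355502 [ 0.2  1.4 -0.4  2.1 -0.3 -0.1  0.1]
crop origin 205 221 TCP px [312.39631418 320.7207861 ]
thumbscrew_hub {'at': [313.4, 268.7], 'conf': 0.93} [0.48811172 0.06962935 0.099     ]
thumbscrew_rim {'at': [311.3, 279.8], 'conf': 0.97} [0.48925726 0.06815204 0.112     ]
```

View pics/w12.png

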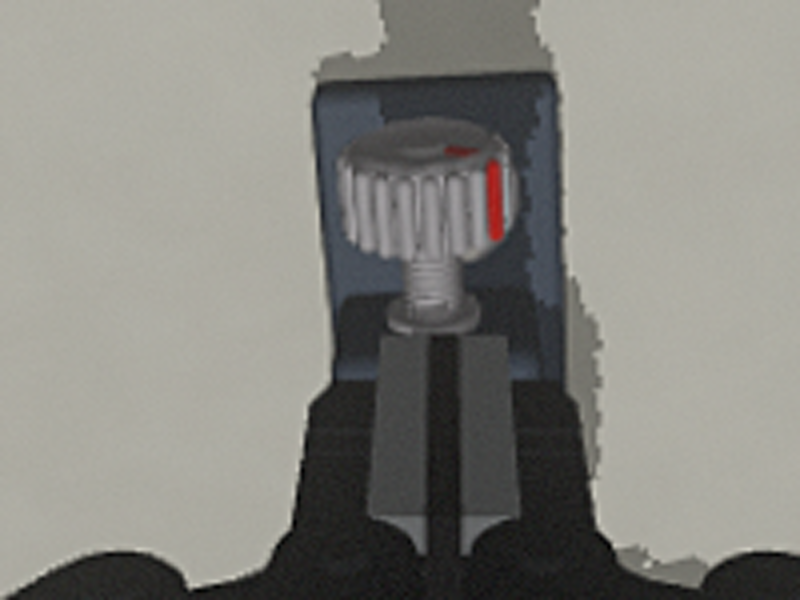

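Screw is at about 13.4 rad (2.14 turns). Now over the pin.

>>> apply_moves([
  {"tx":17,"ty":-5.5,"tz":0,"turn":0,"jaw":0},
  {"tx":17,"ty":-5.4,"tz":0,"turn":0,"jaw":0},
  {"tx":0,"ty":0,"tz":-10,"turn":0,"jaw":0},
  {"tx":0,"ty":0,"tz":-10,"turn":0,"jaw":0},
  {"tx":0,"ty":0,"tz":0,"turn":0,"jaw":0},
  {"tx":0,"ty":0,"tz":0,"turn":0,"jaw":0},
])

```text
time: 15.02
eef_pos: [0.5178, 0.0586, 0.1396]
eef_rot: [-179.8, 0.1, 76.1]
ft_force: [-0.0, -0.2, 0.4]
finger_gap: 0.003
```

```bash
python3 look.py pics/w13.png; python3 - <<'E'
from h import *
import cv2
a=optics.capture('scene')
cv2.imwrite('pics/s13.png',cv2.resize(a[170:320,220:370],(600,600),interpolation=2))
E
```

```text
15.0167 [0.51781646 0.05860308 0.13959658] [-1.79778270e+02  9.18593577e-02  7.60586523e+01] [-0.02044386 -0.15433636  0.40949675] 0.0029021603215205723 [-0.2 -1.   0.3 -1.2  0.2 -0.   0.1]
crop origin 210 184 TCP px [312.39651248 320.71859904]
```

View pics/w13.png

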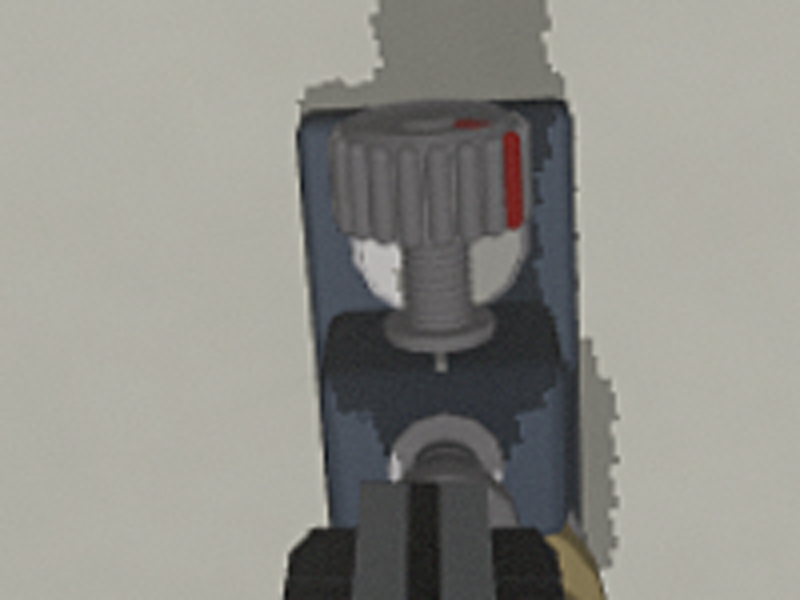

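View pics/s13.png

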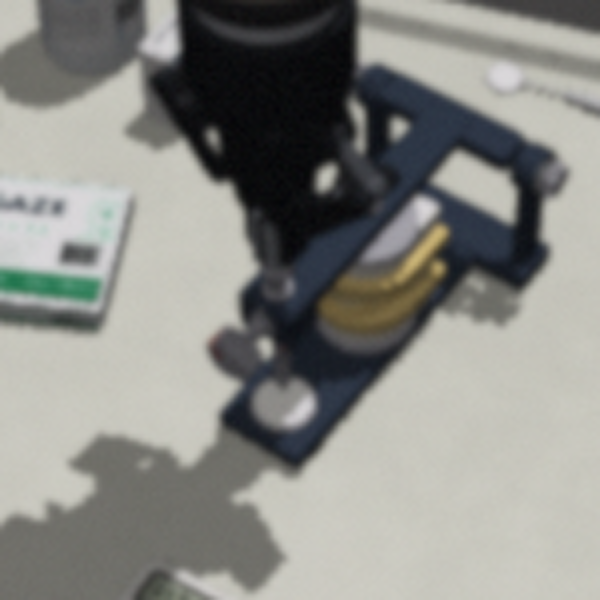

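The finger is over the button, which sits about 2 mm further left (button's right edge at crop x≈513, slit at 425). I'll correct and press.

>>> apply_moves([
  {"tx":1.5,"ty":2,"tz":0,"turn":0,"jaw":0},
  {"tx":0,"ty":0,"tz":-4,"turn":0,"jaw":0},
  {"tx":0,"ty":0,"tz":-2,"turn":0,"jaw":0},
  {"tx":0,"ty":0,"tz":0,"turn":0,"jaw":0},
])

```text
time: 15.45
eef_pos: [0.521, 0.0606, 0.1348]
eef_rot: [-180.0, 0.0, 76.1]
ft_force: [-0.3, -0.5, 0.1]
finger_gap: 0.002
```

>>> apply_moves([
  {"tx":0,"ty":0,"tz":-1,"turn":0,"jaw":0},
  {"tx":0,"ty":0,"tz":-1,"turn":0,"jaw":0},
  {"tx":0,"ty":0,"tz":0,"turn":0,"jaw":0},
])

```text
time: 15.7
eef_pos: [0.5214, 0.0604, 0.1332]
eef_rot: [180.0, -0.0, 76.0]
ft_force: [0.6, -0.3, 0.2]
finger_gap: -0.002
```

>>> apply_moves([
  {"tx":0,"ty":0,"tz":-1,"turn":0,"jaw":0},
  {"tx":0,"ty":0,"tz":-1,"turn":0,"jaw":0},
  {"tx":0,"ty":0,"tz":0,"turn":0,"jaw":0},
])

```text
time: 15.95
eef_pos: [0.5215, 0.0605, 0.1312]
eef_rot: [180.0, -0.0, 76.0]
ft_force: [-0.4, 0.5, 0.2]
finger_gap: 0.003
```

>>> apply_moves([
  {"tx":0,"ty":0,"tz":-1,"turn":0,"jaw":0},
  {"tx":0,"ty":0,"tz":-1,"turn":0,"jaw":0},
  {"tx":0,"ty":0,"tz":0,"turn":0,"jaw":0},
])

```text
time: 16.2
eef_pos: [0.5215, 0.0605, 0.1291]
eef_rot: [180.0, -0.0, 76.0]
ft_force: [0.5, -0.3, -0.2]
finger_gap: 0.005
```

```bash
python3 look.py pics/w14.png
```

```text
16.2 [0.52145151 0.06046996 0.12910369] [ 1.79993224e+02 -3.52162260e-03  7.60347053e+01] [ 0.50895577 -0.31242702 -0.19016475] 0.00452749831077233 [ 0.   0.   0.1  0.   0.1  0.3 -0.1]
crop origin 204 185 TCP px [312.39611666 320.72060287]
```

View pics/w14.png

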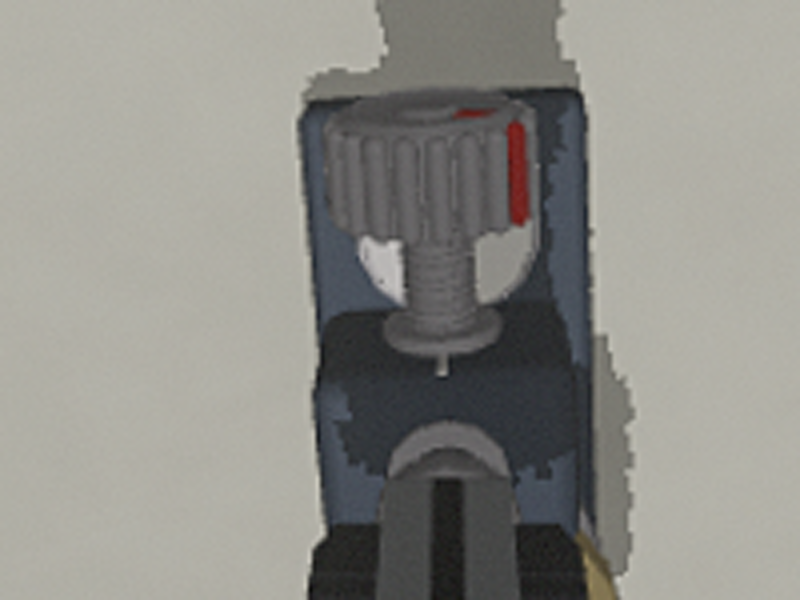

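```bash
python3 - <<'E'
from h import *
import cv2
a=optics.capture('scene')
b=cv2.imread('pics/s13.png')
cv2.imwrite('pics/s14.png',np.hstack([b[150:450,100:400],cv2.resize(a[170:320,220:370],(600,600),interpolation=2)[150:450,100:400]]))
for P in ([.521,.059,.134],[.521,.059,.122],[.5178,.0586,.1396],[.5215,.0605,.129]): print((proj('scene',P)-[220,170])*4-[100,150])
E
```

```text
[180.68952818 110.80902859]
[181.37119965 126.70132873]
[178.158049   108.46218826]
[178.55475409 115.66855329]
```

View pics/s14.png

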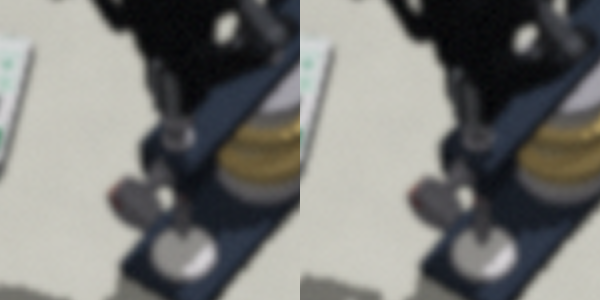

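>>> apply_moves([
  {"tx":0,"ty":0,"tz":-1,"turn":0,"jaw":0},
])

```text
time: 16.38
eef_pos: [0.5214, 0.0605, 0.1283]
eef_rot: [-180.0, -0.0, 76.0]
ft_force: [-0.5, -0.9, 0.2]
finger_gap: -0.003
```

>>> apply_moves([
  {"tx":0,"ty":0,"tz":-1,"turn":0,"jaw":0},
])

```text
time: 16.47
eef_pos: [0.5214, 0.0605, 0.1272]
eef_rot: [-180.0, -0.0, 76.0]
ft_force: [0.7, -0.0, 0.9]
finger_gap: -0.005
```

>>> apply_moves([
  {"tx":0,"ty":0,"tz":-1,"turn":0,"jaw":0},
])

```text
time: 16.55
eef_pos: [0.5214, 0.0605, 0.1262]
eef_rot: [-180.0, -0.0, 76.0]
ft_force: [-0.2, 0.6, 0.0]
finger_gap: 0.002
```

No force, so no contact with the button where I expected it. I'll lift and look from the side.

>>> apply_moves([
  {"tx":0,"ty":0,"tz":20,"turn":0,"jaw":0},
  {"tx":0,"ty":0,"tz":25,"turn":0,"jaw":0},
  {"tx":-6,"ty":-28,"tz":0,"turn":0,"jaw":0},
  {"tx":-6,"ty":-28,"tz":0,"turn":0,"jaw":0},
  {"tx":0,"ty":0,"tz":0,"turn":0,"jaw":0},
  {"tx":0,"ty":0,"tz":0,"turn":0,"jaw":0},
])

```text
time: 17.05
eef_pos: [0.509, 0.0027, 0.1713]
eef_rot: [180.0, -0.0, 75.8]
ft_force: [-0.7, -0.4, -0.6]
finger_gap: -0.002
```

```bash
python3 look.py pics/w15.png 1;python3 - <<'E'
from h import *
import cv2
a=optics.capture('scene')
cv2.imwrite('pics/s15.png',cv2.resize(a[170:320,220:370],(600,600),interpolation=2))
print(tip_of('scene','pin_top'))
E
```

```text
17.05 [0.5090044  0.00265815 0.17129819] [ 1.79995539e+02 -6.96922520e-03  7.58109429e+01] [-0.68155408 -0.44694244 -0.55292546] -0.0024603656529396554 [-1.5  0.8 -2.6 -0.8 -1.1 -0.  -0.2]
crop origin 307 156 TCP px [312.3943431  320.72543029]
thumbscrew_hub {'at': [412.7, 203.6], 'conf': 0.93} [0.48754293 0.07019321 0.099     ]
thumbscrew_rim {'at': [412.0, 209.1], 'conf': 0.79} [0.48703976 0.06644622 0.112     ]
thumbscrew_rim {'at': [545.2, 224.8], 'conf': 0.59} [0.51749235 0.15542121 0.112     ]
pin_top {'at': [419.4, 277.4], 'conf': 0.65} [0.51915131 0.05977871 0.134     ]
[{'at': [275.6, 258.1], 'conf': 0.58}, {'at': [291.3, 238.7], 'conf': 0.51}]
```

View pics/w15.png

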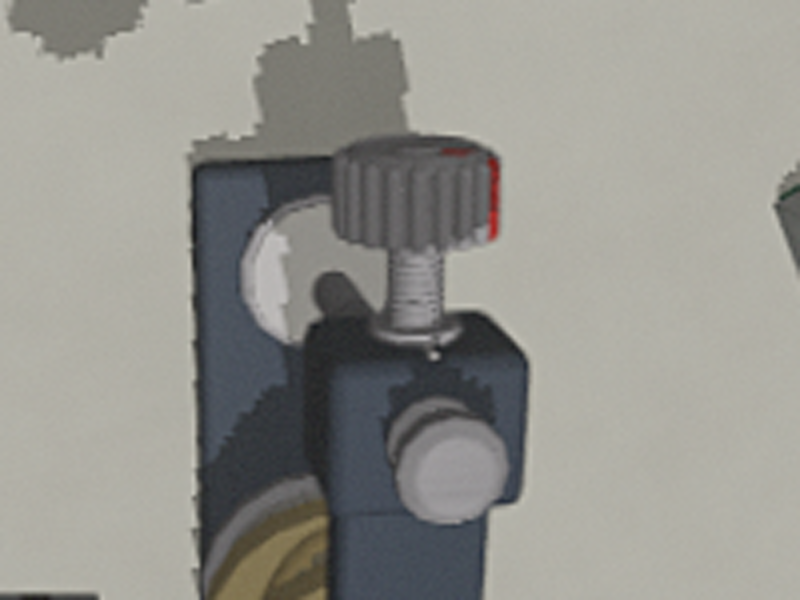

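View pics/s15.png

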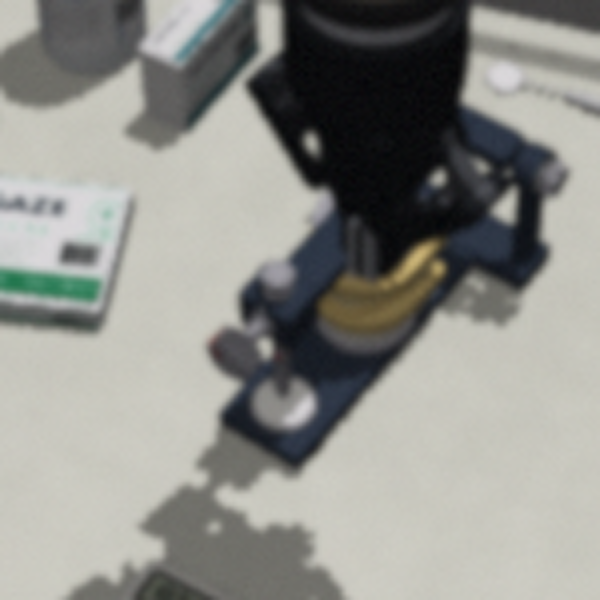

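The scene view shows the button about 3 px lower than at the start (row 238.7 against 235.6), which fits about 8 mm of slide. It evidently moved under very little force. I'll measure its position again.

```bash
python3 - <<'E'
from h import *
from scipy.optimize import least_squares
s=r.state()
for z in (.134,.130,.126,.122): print(z,atz('wrist',[420,273.5],z,s),atz('scene',[290.2,239.3],z), proj('scene',[.521,.059,z]))
E
```

```text
0.134 [0.51697745 0.0633215  0.134     ] [0.51223257 0.05472859 0.134     ] [290.17238205 235.20225715]
0.13 [0.51893839 0.06413123 0.13      ] [0.51502801 0.05619087 0.13      ] [290.22951344 236.53420259]
0.126 [0.52089933 0.06494097 0.126     ] [0.51782345 0.05765315 0.126     ] [290.28631846 237.85853926]
0.122 [0.52286027 0.06575071 0.122     ] [0.5206189  0.05911544 0.122     ] [290.34279991 239.17533218]
```

>>> apply_moves([
  {"tx":6,"ty":29,"tz":0,"turn":0,"jaw":0},
  {"tx":6,"ty":28,"tz":0,"turn":0,"jaw":0},
  {"tx":0,"ty":0,"tz":-20,"turn":0,"jaw":0},
  {"tx":0,"ty":0,"tz":-20,"turn":0,"jaw":0},
  {"tx":0,"ty":0,"tz":-4,"turn":0,"jaw":0},
  {"tx":0,"ty":0,"tz":-2,"turn":0,"jaw":0},
  {"tx":0,"ty":0,"tz":0,"turn":0,"jaw":0},
])

```text
time: 17.93
eef_pos: [0.5214, 0.0614, 0.1253]
eef_rot: [-180.0, 0.0, 76.0]
ft_force: [-0.4, 0.0, 0.7]
finger_gap: 0.001
```

>>> apply_moves([
  {"tx":0,"ty":0,"tz":-1,"turn":0,"jaw":0},
  {"tx":0,"ty":0,"tz":-1,"turn":0,"jaw":0},
  {"tx":0,"ty":0,"tz":0,"turn":0,"jaw":0},
])

```text
time: 18.18
eef_pos: [0.5222, 0.0613, 0.1241]
eef_rot: [179.9, -0.1, 76.0]
ft_force: [0.5, -1.0, 0.9]
finger_gap: 0.003
```

>>> apply_moves([
  {"tx":0,"ty":0,"tz":-1,"turn":0,"jaw":0},
  {"tx":0,"ty":0,"tz":0,"turn":0,"jaw":0},
])

```text
time: 18.35
eef_pos: [0.522, 0.0614, 0.1227]
eef_rot: [179.9, -0.0, 76.0]
ft_force: [0.4, -0.3, 1.3]
finger_gap: -0.0
```

>>> apply_moves([
  {"tx":0,"ty":0,"tz":-1,"turn":0,"jaw":0},
  {"tx":0,"ty":0,"tz":0,"turn":0,"jaw":0},
])

```text
time: 18.52
eef_pos: [0.5219, 0.0614, 0.1216]
eef_rot: [179.9, -0.0, 76.0]
ft_force: [0.3, -0.3, 2.4]
finger_gap: -0.005
```

>>> apply_moves([
  {"tx":0,"ty":0,"tz":-1,"turn":0,"jaw":0},
  {"tx":0,"ty":0,"tz":0,"turn":0,"jaw":0},
])

```text
time: 18.68
eef_pos: [0.522, 0.0614, 0.1215]
eef_rot: [180.0, -0.0, 76.0]
ft_force: [-1.6, -0.0, 8.7]
finger_gap: 0.0
```

Firm stop at z≈0.1215. A little more push to seat it, then retreat and check.

>>> apply_moves([
  {"tx":0,"ty":0,"tz":-0.6,"turn":0,"jaw":0},
  {"tx":0,"ty":0,"tz":0,"turn":0,"jaw":0},
  {"tx":0,"ty":0,"tz":0,"turn":0,"jaw":0},
])

```text
time: 18.93
eef_pos: [0.522, 0.0614, 0.1214]
eef_rot: [180.0, -0.1, 76.0]
ft_force: [-2.1, -0.9, 13.1]
finger_gap: 0.001
```

>>> apply_moves([
  {"tx":0,"ty":0,"tz":10,"turn":0,"jaw":0},
  {"tx":0,"ty":0,"tz":20,"turn":0,"jaw":0},
  {"tx":0,"ty":0,"tz":25,"turn":0,"jaw":0},
  {"tx":-6,"ty":-28,"tz":0,"turn":0,"jaw":0},
  {"tx":-6,"ty":-28,"tz":0,"turn":0,"jaw":0},
  {"tx":0,"ty":0,"tz":0,"turn":0,"jaw":0},
  {"tx":0,"ty":0,"tz":0,"turn":0,"jaw":0},
])

```text
time: 19.52
eef_pos: [0.5087, 0.0038, 0.1748]
eef_rot: [-180.0, -0.0, 75.8]
ft_force: [-0.2, 1.0, 0.8]
finger_gap: 0.002
```

```bash
python3 look.py pics/w16.png 1;python3 - <<'E'
from h import *
import cv2
a=optics.capture('scene')
cv2.imwrite('pics/s16.png',a[150:330,150:450].repeat(2,0).repeat(2,1))
print(tip_of('scene','pin_top'))
E
```

```text
19.5167 [0.50869623 0.00377118 0.17477919] [-1.79971303e+02 -6.08260345e-03  7.58165333e+01] [-0.17748382  1.02429444  0.78877735] 0.0019238366716077477 [-1.4  1.  -2.7 -0.9 -1.1 -0.3 -0.2]
crop origin 304 155 TCP px [312.39432758 320.72516844]
thumbscrew_hub {'at': [410.0, 206.0], 'conf': 0.69} [0.48924752 0.07009442 0.099     ]
thumbscrew_rim {'at': [409.1, 210.2], 'conf': 0.82} [0.48795173 0.06646469 0.112     ]
pin_top {'at': [416.1, 272.6], 'conf': 0.73} [0.51719525 0.06014189 0.134     ]
[{'at': [291.9, 238.1], 'conf': 0.4}]
```

View pics/w16.png

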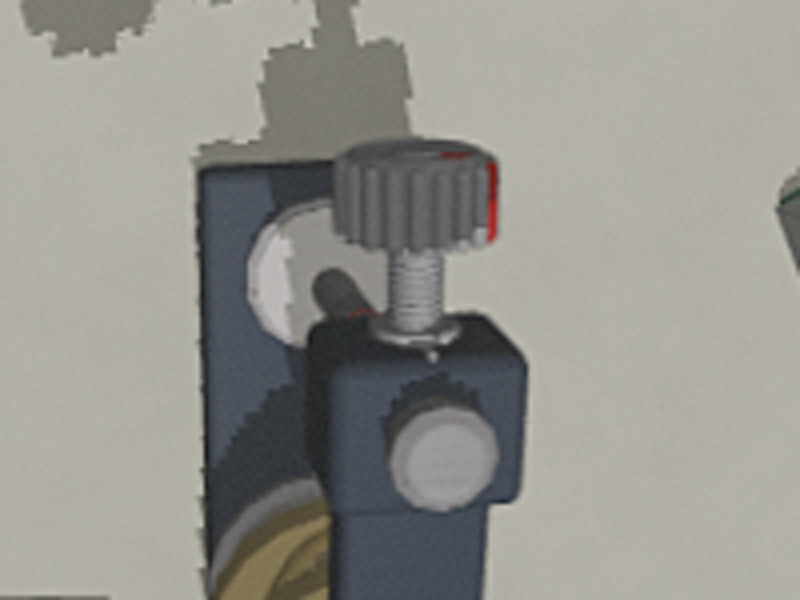

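View pics/w16_f.png

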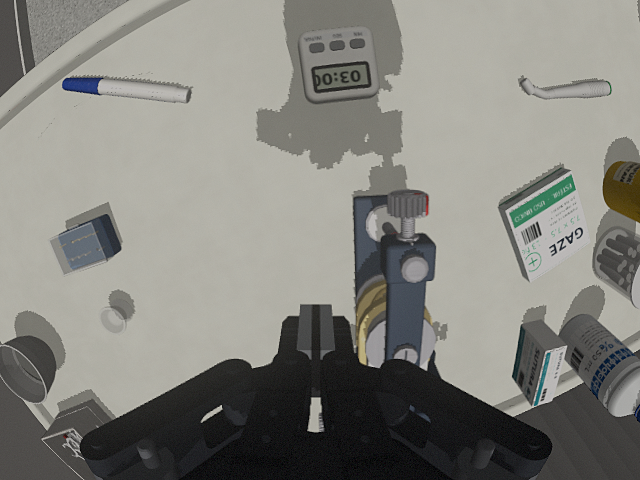

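View pics/s16.png

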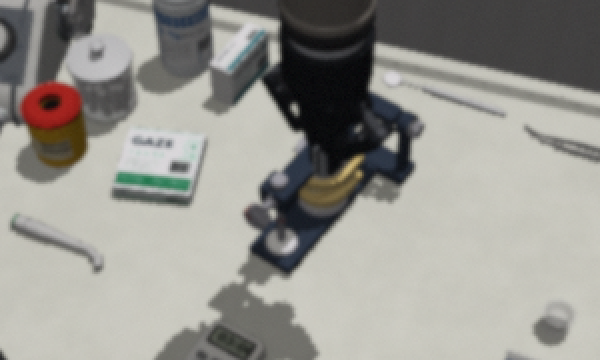

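The button has dropped onto its collar, the red rib hasn't moved, and the bystanders look in place. I'll lift clear and hand in.

>>> apply_moves([
  {"tx":0,"ty":-10,"tz":30,"turn":0,"jaw":0},
  {"tx":0,"ty":-10,"tz":20,"turn":0,"jaw":0},
  {"tx":0,"ty":0,"tz":0,"turn":0,"jaw":0},
  {"tx":0,"ty":0,"tz":0,"turn":0,"jaw":0},
])

```text
time: 20.15
eef_pos: [0.5103, -0.0144, 0.2256]
eef_rot: [179.9, -0.1, 76.0]
ft_force: [-0.7, 0.5, -0.0]
finger_gap: 0.003
```

```bash
python3 - <<'E'
from h import *
s=r.state(); print(s['time'],s['eef_pos'],s['ft_force'])
print(job.finish_job())
E
```

```text
20.15 [ 0.51026912 -0.01441334  0.2255749 ] [-0.73576508  0.47081839 -0.03086287]
the job is handed in; nothing more can be done
None
```

I loosened the thumbscrew by about 2.1 turns, then pressed the incisal pin down until it stood on the incisal table. The job was handed in at about 20 s of the 64 s limit.

- **Screw:** I rolled it anticlockwise with the shut fingertips in six strokes plus a short 6 mm roll, with vertical force readings of about 11 N or less. The red rib ended about 0.9 rad past the second full turn. The rim also stood about 6 mm further forward after the sixth stroke, which fits about two turns at 3 mm each.
- **Pin:** It met a firm stop at tool height 121.5 mm (122 mm expected), and I seated it with 13 N. In the last wrist picture the button sits low on its collar.
- **Rest of the scene:** After the last press the red rib was where I left it and the upper arm looked closed. The other things looked undisturbed by eye; I did not measure their positions again. The arm was clear of everything at hand-in.
- **Checks that disagreed:**
  - The force sensor read almost nothing during the first 8 mm of pin travel, where about 2 N was expected. I lifted off to look, saw the button had dropped, then went back and finished the press.
  - The pin detector was too coarse to confirm the pin's height. It put the button's row in the scene camera 2.5 px lower than at the start, against about 4 px expected for 12 mm. I relied on the firm stop and the wrist picture instead.

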